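Latch the sample slide of a vial reader at its reading position

ROBOT

A 6-joint arm with a two-finger parallel gripper is mounted at the origin on a cart in front of the work surface, level with it; the furniture and walls round the work are solid. World frame = base frame: x ahead of the robot, y to its left, z up, the work surface at z = 0. Lengths are in m, angles in rad, forces in N, time in s.
With the tool pointing down it reaches from about 0.3 to 0.875 m from the base axis. Payload 4.2 kg.
Tool frame: the origin (TCP) lies at the very end of the fingers, on their centre line; the grasp point (between the pads) lies 19 mm behind it; z points along the fingers, y is the line along which they close (so a half turn about z gives the same grasp; the last joint's range is limited). The gripper opens to 85 mm and grips with 20 to 120 N. Pads are 22 mm wide; open, the fingers measure 114 mm over their backs; the gripper's body (76 mm by 85 mm) begins 54 mm behind the grasp point. The pads swing forward as they close: fully open they stand 13 mm farther back than shut.
Start: joints at [1.15, 0.32, 1.565, -0, 1.257, -0.02], TCP at [0.224, 0.529, 0.231] pointing down, gripper open.
Joint ranges: [-3.11, 3.11], [-0.84, 2.01], [0.21, 2.61], [-1.34, 4.49], [0.05, 2.63], [-2.56, 2.56]. Speed limits (rad/s): [2.57, 2.57, 3.14, 3.14, 3.14, 3.14].

INTERFACE

Orientations are given as a unit quaternion [w, x, y, z].
In Python, from bench import bot, vision gives the robot as it stands.
- The arm moves only by the shell command python3 -m pendant 'ROWS' [FORCE]. ROWS is JSON, a list of rows, each an object of numbers: "dx", "dy", "dz": the shift along the tool's x, y, z in mm; "wx", "wy", "wz": the turn, a rotation vector about the tool's x, y, z in rad; "grip": the opening, from 0 (shut) to 1 (fully open). A call has 1 to 12 rows; each row is the pose to reach, as a shift and turn from the pose commanded when the call began, along the tool's axes at that moment; what a row does not reach only later rows make up. A row lasts 1/8 s, in which the tool goes at most 62.5 mm and 10.7 degrees, less where a joint would pass 70% of its speed; a pose out of reach is approached as far as the arm can. A call with a gripper value outside its range is refused whole. The fingers move at their own pace and stop on an object; FORCE is the grip in N (left out, the last holds). Time passes only in rows, so rows that repeat a pose let the fingers close. It gives the time, the measured TCP pose, the force, the opening and the grip force at its end, in the units of the state.
- bot.read_state(): the state, without advancing time (a new reading comes with each control period).
- vision.read_camera(name): name is "scene" or "top" or "wrist"; returns (picture, depth): 384x512x3 uint8, blue, green, red; 384x512 float32, m along the optical axis (not along the pixel's ray), 0 where there is no reading.
- vision.calibration(name): a dict with "camera_matrix" (3x3 intrinsics, pixels), "R" (3x3) and "t" (3): a world point X has camera coordinates R X + t; the wrist camera has in their place "hand_eye" (4x4, takes a point from camera to tool coordinates, whose origin is the TCP and whose axes are the flange's). Camera axes: x right, y down, z forward; pixel columns grow to the right and rows downward; lengths in m; the calibration is good to about 2 mm. A picture is of the moment at which its call begins: read the wrist's pose just before it. calibration takes no time and is no camera call.
- bot.sign_off(): hands the job in; it is judged then, once.
The state is a dict: "time_s": time; "joint_positions": joint angles; "dq": joint speeds; "joint_torque": joint torques, N m; "eef_pos": TCP position; "ee_rot": TCP orientation; "force": force on the tool from outside, world axes, zero at the start; "torque": the same for the moment, N m; "grip_width": finger opening in m; "grasp_force": force on a finger pad.
Only numpy, scipy, OpenCV 4.12 (cv2) and the standard library are available. Lean on these libraries where they do the work, as an engineer would, in place of code of your own. Each camera call takes 0.05 s, during which the arm holds its last target. There are 200 camera calls.

TASK

The amber vial stands in the sprung slide of the vial reader. Bring it into the reading position: with the fingertips, gently push the slide's front face straight back all the way to its end stop, without ramming it against the stop (never over 40 N), then back away, so that the slide springs back by itself and the catch holds it half-way, with the vial between the two black posts. Only push: do not touch or lift the vial, and leave the bottles and the cap round the reader where they stand.

Things in the scene. Friction and masses are not known exactly. Their poses are not given: they have to be found in the camera images.
- reader: Vial reader, a fixed table-top fixture: aluminium base plate 190 x 124 x 10 mm with a sliding grey block on it, an aluminium end-stop block at its far end, two black posts 22 x 10 mm, 86 mm high, either side of the slide, and a steel catch lever on the left (+y) side, top 82 mm high. Origin: on the work surface under the plate (the plate spans x -105 to +85 mm, y -62 to +62 mm). Its +x axis is the direction in which the slide is pushed, roughly away from the robot; z is up.
- slide (a joint): Position of the sprung slide along the reader's +x (m): 0 = fully forward (start), 0.045 = at the rigid end stop, 0.030 = held by the catch. A damped spring pushes it forward: 6 N at 0, 11 N at the stop, 2 N more when pushed at 30 mm/s; 15 N is ample. Let go, it returns at about 0.1 m/s. The catch engages only once the slide is past 0.031; let go earlier, it returns to 0.
- push_face (a point): Centre of the slide's upright front face (black rubber pad 74 x 26 mm on a grey block 92 mm wide, 130 mm long, 38 mm high, its top 49 mm above the work surface); this point is 30 mm above the work surface and moves with the slide. The face looks along the reader's -x, towards the robot, and at the start overhangs the base plate's front edge by about 11 mm. At the end stop the face is above the plate (10 mm high) and between two 19 mm high rails that start at y +-47 mm.
- catch (a joint): Angle of the steel catch lever (rad): 0 = lying down (start, and again when it holds the slide), about 0.13 while the slide's tooth lifts it as it passes under. It drops by itself (weight and a light spring).
- vial: Amber glass vial, 40 mm diameter, 58 mm high, standing loose in a 44 mm wide, 24 mm deep pocket of the slide, its axis 101 mm behind the front face. Origin: centre of its underside, 25 mm above the work surface; its top is 83 mm above the work surface.
- vial_mid (a point): Centre of the amber vial, half-way up (54 mm above the work surface).
- gate (a point): Point midway between the two black posts, 64 mm above the work surface: the vial's axis passes here in the reading position.
- small_bottle_mid (a point): Centre (half-way up, 30 mm) of a dark small bottle with black cap, 40 mm diameter, 60 mm high, standing loose on the worktop beside the reader; bystander.
- foil_bottle_mid (a point): Centre (42 mm up) of a clear small bottle with whitish foil cap, 40 mm diameter, 85 mm high, standing loose on the worktop beside the reader; bystander.
- cap_mid (a point): Centre (23 mm up) of a blue domed plastic cap, 33 mm diameter, 46 mm high, standing loose on the worktop beside the reader; bystander.

How it is judged:
On the way:
1. the slide is pushed back to its end stop (value of joint slide above 0.041 m), for 0.1 s.
At the end, for the whole second after the job is handed in: The slide rests at mid position (0.026 to 0.034 m), the catch is down (under 0.06 rad), the vial stands upright (within 0.15 rad) in its pocket with its axis within 10 mm of the line midway between the posts, and all is at rest (value of joint slide between 0.026 and 0.034 m and velocity of joint slide between -0.005 and 0.005 m/s and value of joint catch below 0.06 rad and horizontal distance between vial_mid and gate below 0.01 m and angle between vial's own z axis and vertical below 0.15 rad and height (world z) of vial below 0.031 m and linear speed of vial below 0.01 m/s); the robot touches nothing.
It fails at once if the fingers press on the reader with over 40 N (contact force between the fingers and reader above 40 N).
It fails at once if the vial is lifted, tipped or touched by the robot (height (world z) of vial above 0.034 m or angle between vial's own z axis and vertical above 0.25 rad or contact force between any of the fingers, the arm and vial above 0.5 N).
It fails at once if a bystander (bottle or cap) is moved more than 15 mm (distance of any of small_bottle_mid, foil_bottle_mid, cap_mid from where it was at the start of the episode above 0.015 m).
It also fails if it takes over 35 s, if anything falls off the work surface, if the arm or the gripper's body presses on something with over 40 N, if the wrist force passes 120 N, or if a joint passes its speed limit or range.

## Working session

There is one attempt and no reset: what is moved stays moved. The work goes in short steps, Python scripts to look and compute and a shell command to move; the robot and the scene stay as the last step left them, time stands still between calls to the robot, and variables do not carry over. Pictures are saved under pics/ and viewed, at most 10 in all, crops included, and the job is handed in when it is done.

```bash
mkdir -p pics
python3 - <<'E'
from bench import bot, vision
import cv2,numpy as np
s=bot.read_state();print({k:np.round(v,3).tolist() for k,v in s.items()})
for n in("top","scene"):
    p,d=vision.read_camera(n);cv2.imwrite(f"pics/{n}1.png",p);np.savez(f"{n}1.npz",p=p,d=d)
    c=vision.calibration(n);print(n,{k:np.round(v,3).tolist() for k,v in c.items()})
E
```

```text
{'time_s': 0.0, 'joint_positions': [1.15, 0.32, 1.566, -0.0, 1.257, -0.02], 'dq': [-0.0, -0.001, -0.002, -0.002, 0.0, -0.0], 'joint_torque': [0.0, -41.553, -23.416, 0.0, 0.008, 0.0], 'eef_pos': [0.224, 0.529, 0.23], 'ee_rot': [-0.0, 0.199, 0.98, -0.001], 'force': [0.452, 0.382, 0.352], 'torque': [-0.017, 0.012, 0.049], 'grasp_force': 0.0, 'grip_width': 0.085}
top {'camera_matrix': [[362.348, 0.0, 250.688], [0.0, 362.348, 191.477], [0.0, 0.0, 1.0]], 'R': [[0.223, -0.975, 0.002], [-0.955, -0.219, -0.199], [0.194, 0.043, -0.98]], 't': [-0.338, 0.417, 0.842]}
scene {'camera_matrix': [[438.387, 0.0, 253.897], [0.0, 438.387, 188.209], [0.0, 0.0, 1.0]], 'R': [[0.718, -0.696, -0.004], [-0.297, -0.301, -0.906], [0.629, 0.652, -0.423]], 't': [-0.5, 0.135, 0.773]}
```

View pics/top1.png

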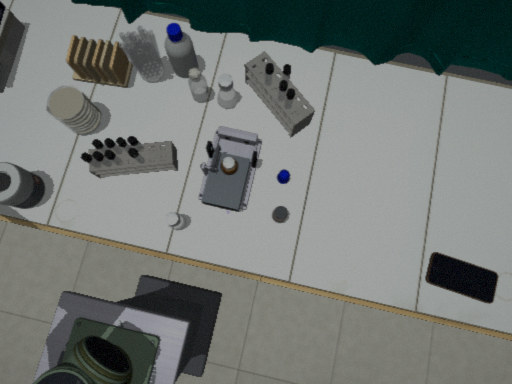

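View pics/scene1.png

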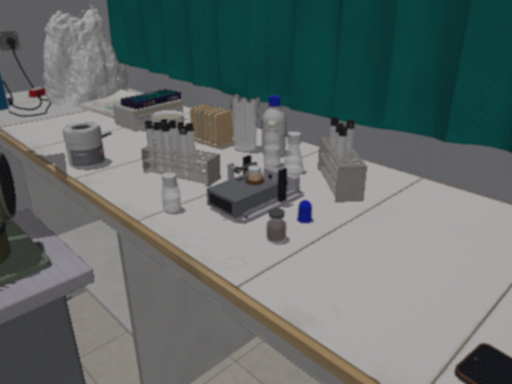

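The top view shows the reader at about (230,170) with the slide's front edge near row 205. The foil bottle is at (173,220), the small bottle at (280,214) and the cap at (284,177). Next I fit the slide's top face from depth.

Run:
```python
from bench import vision
import cv2,numpy as np
f=np.load("top1.npz");p,d=f["p"],f["d"];c=vision.calibration("top");K,R,t=map(np.array,(c["camera_matrix"],c["R"],c["t"]))
v,u=np.mgrid[:384,:512]
P=(np.stack([(u-K[0,2])/K[0,0]*d,(v-K[1,2])/K[1,1]*d,d],-1)-t)@R
box=np.zeros(d.shape,bool);box[120:225,190:275]=1
m=box&(P[...,2]>.043)&(P[...,2]<.055)
n,l,st,ce=cv2.connectedComponentsWithStats(m.astype(np.uint8));i=1+st[1:,4].argmax();m=l==i
q=P[m];print(n,st[i],"z",np.median(q[:,2]))
r=cv2.minAreaRect((q[:,:2]*1000).astype(np.float32));print("slide top mm",r,cv2.boxPoints(r))
for nm,(a,b,cc,e,z0) in dict(foil=(160,205,188,232,.01),small=(268,200,295,225,.01),cap=(274,166,295,188,.01),vial=(220,155,238,175,.07)).items():
    w=P[b:e,a:cc].reshape(-1,3);w=w[w[:,2]>z0];print(nm,np.median(w,0).round(3),w.min(0).round(3),w.max(0).round(3))
cv2.imwrite("pics/crop.png",cv2.resize(p[115:230,150:300],None,fx=5,fy=5,interpolation=cv2.INTER_CUBIC))
vis=np.zeros_like(p);vis[...,2]=m*255
# plate mask z 5..14mm
m2=box&(P[...,2]>.005)&(P[...,2]<.024);r2=cv2.minAreaRect((P[m2][:,:2]*1000).astype(np.float32));print("plate",r2)
```

```text
9 [ 201  152   49   58 1639] z 0.04941130691740089
slide top mm ((495.645263671875, -169.62615966796875), (131.55284118652344, 92.19656372070312), 0.04914361983537674) [[ 429.8293  -123.58431]
 [ 429.90842 -215.78084]
 [ 561.4612  -215.668  ]
 [ 561.3821  -123.47148]]
foil [ 0.37  -0.082  0.078] [ 0.31  -0.274  0.012] [ 0.391 -0.06   0.908]
small [ 0.441 -0.315  0.059] [ 0.426 -0.336  0.015] [ 0.462 -0.297  0.065]
cap [ 0.539 -0.305  0.04 ] [ 0.31  -0.32   0.011] [ 0.554 -0.274  0.908]
vial [ 0.529 -0.171  0.083] [ 0.31  -0.274  0.07 ] [ 0.545 -0.156  0.908]
plate ((527.0115966796875, -172.97508239746094), (281.7174987792969, 180.46165466308594), 21.112625122070312)
```

View pics/crop.png

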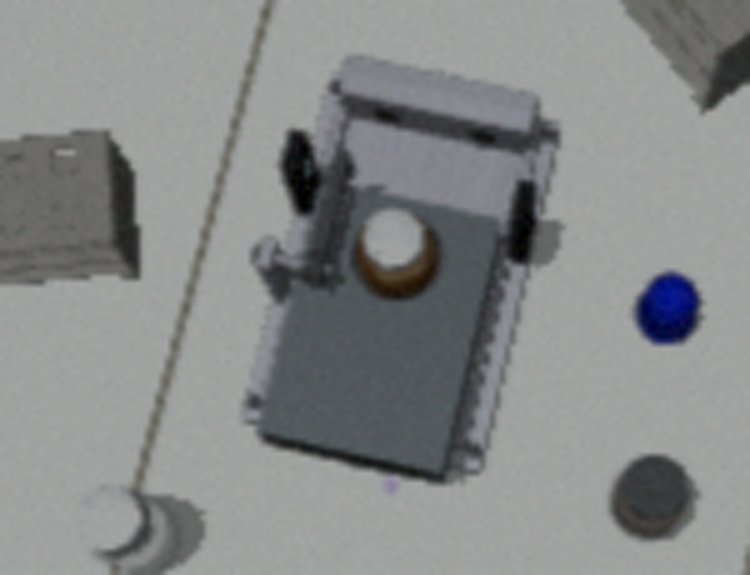

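The crop shows the slide's front edge at crop pixels (262,437)–(445,478), looking along about world +x. The face centre comes out at (0.430, −0.170), and the vial at (0.529, −0.171) agrees with that. I'll shut the fingers, align tool y with world y, and go to (0.38, −0.17) at the present height.

```bash
python3 -m pendant '[{"dx":-35,"dy":-49,"dz":0,"wz":-0.1,"grip":0},{"dx":-69,"dy":-97,"wz":-0.2,"grip":0},{"dx":-104,"dy":-146,"wz":-0.3,"grip":0},{"dx":-139,"dy":-194,"wz":-0.4,"grip":0},{"dx":-174,"dy":-243,"wz":-0.4,"grip":0},{"dx":-208,"dy":-292,"wz":-0.4,"grip":0},{"dx":-243,"dy":-340,"wz":-0.4,"grip":0},{"dx":-278,"dy":-389,"wz":-0.4,"grip":0},{"dx":-312,"dy":-437,"wz":-0.4,"grip":0},{"dx":-347,"dy":-486,"wz":-0.4,"grip":0},{"dx":-382,"dy":-535,"wz":-0.4,"grip":0},{"dx":-416,"dy":-583,"wz":-0.4,"grip":0}]' 30; python3 -m pendant '[{"grip":0},{"grip":0},{"grip":0}]'
```

```text
schema error: expected keys dx, dy, dz, wx, wy, wz, grip
schema error: expected keys dx, dy, dz, wx, wy, wz, grip
```

```bash
python3 -m pendant '[{"dx":-35,"dy":-49,"dz":0,"wx":0,"wy":0,"wz":-0.1,"grip":0},{"dx":-69,"dy":-97,"dz":0,"wx":0,"wy":0,"wz":-0.2,"grip":0},{"dx":-104,"dy":-146,"dz":0,"wx":0,"wy":0,"wz":-0.3,"grip":0},{"dx":-139,"dy":-194,"dz":0,"wx":0,"wy":0,"wz":-0.4,"grip":0},{"dx":-174,"dy":-243,"dz":0,"wx":0,"wy":0,"wz":-0.4,"grip":0},{"dx":-208,"dy":-292,"dz":0,"wx":0,"wy":0,"wz":-0.4,"grip":0},{"dx":-243,"dy":-340,"dz":0,"wx":0,"wy":0,"wz":-0.4,"grip":0},{"dx":-278,"dy":-389,"dz":0,"wx":0,"wy":0,"wz":-0.4,"grip":0},{"dx":-312,"dy":-437,"dz":0,"wx":0,"wy":0,"wz":-0.4,"grip":0},{"dx":-347,"dy":-486,"dz":0,"wx":0,"wy":0,"wz":-0.4,"grip":0},{"dx":-382,"dy":-535,"dz":0,"wx":0,"wy":0,"wz":-0.4,"grip":0},{"dx":-416,"dy":-583,"dz":0,"wx":0,"wy":0,"wz":-0.4,"grip":0}]' 30; python3 -m pendant '[{"dx":0,"dy":0,"dz":0,"wx":0,"wy":0,"wz":0,"grip":0},{"dx":0,"dy":0,"dz":0,"wx":0,"wy":0,"wz":0,"grip":0}]'
```

```text
time_s: 1.6
eef_pos: [0.3798, -0.1717, 0.2312]
ee_rot: [0.0, 0.001, 1.0, 0.0]
force: [1.4, 1.1, -0.2]
grip_width: 0.0
grasp_force: 0.0
time_s: 1.85
eef_pos: [0.3793, -0.1692, 0.2308]
ee_rot: [-0.001, 0.001, 1.0, 0.001]
force: [-0.6, 0.6, -0.3]
grip_width: -0.0002
grasp_force: 0.0
```

```bash
python3 -m pendant '[{"dx":0,"dy":0,"dz":40,"wx":0,"wy":0,"wz":0,"grip":0},{"dx":0,"dy":0,"dz":80,"wx":0,"wy":0,"wz":0,"grip":0},{"dx":0,"dy":0,"dz":120,"wx":0,"wy":0,"wz":0,"grip":0},{"dx":0,"dy":-1,"dz":155,"wx":0,"wy":0,"wz":0,"grip":0},{"dx":0,"dy":-1,"dz":180,"wx":0,"wy":0,"wz":0,"grip":0},{"dx":0,"dy":-1,"dz":195,"wx":0,"wy":0,"wz":0,"grip":0},{"dx":0,"dy":-1,"dz":204,"wx":0,"wy":0,"wz":0,"grip":0},{"dx":0,"dy":-1,"dz":204,"wx":0,"wy":0,"wz":0,"grip":0},{"dx":0,"dy":-1,"dz":204,"wx":0,"wy":0,"wz":0,"grip":0}]'
python3 - <<'E'
from bench import vision
import cv2,numpy as np
a,d=vision.read_camera("wrist");b,_=vision.read_camera("scene")
cv2.imwrite("pics/w2.png",np.hstack([cv2.resize(a,(400,300)),cv2.resize(b[130:280,160:360],(400,300),interpolation=cv2.INTER_CUBIC)]))
E
```

```text
time_s: 2.98
eef_pos: [0.3804, -0.1705, 0.0279]
ee_rot: [0.001, 0.0, 1.0, -0.0]
force: [-0.0, -0.5, 0.5]
grip_width: 0.0002
grasp_force: 0.0
```

View pics/w2.png

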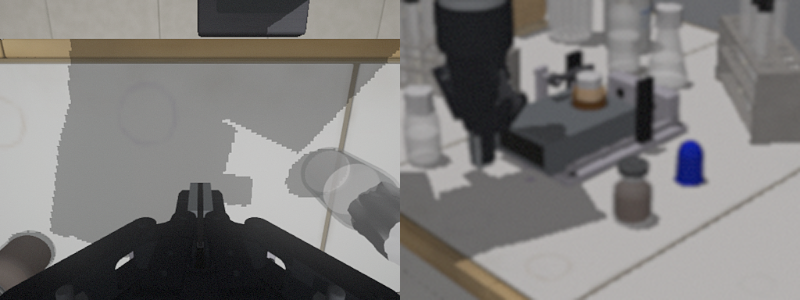

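The wrist view looks back at the bench edge, with the shut fingertips at (200,190). The scene view (right half) shows the fingers clear in front of the slide face. I'll approach now and then push slowly.

```bash
python3 -m pendant '[{"dx":-7,"dy":0,"dz":0,"wx":0,"wy":0,"wz":0,"grip":0},{"dx":-14,"dy":0,"dz":0,"wx":0,"wy":0,"wz":0,"grip":0},{"dx":-20,"dy":0,"dz":0,"wx":0,"wy":0,"wz":0,"grip":0},{"dx":-25,"dy":0,"dz":0,"wx":0,"wy":0,"wz":0,"grip":0},{"dx":-28,"dy":0,"dz":0,"wx":0,"wy":0,"wz":0,"grip":0},{"dx":-31,"dy":0,"dz":0,"wx":0,"wy":0,"wz":0,"grip":0},{"dx":-34,"dy":0,"dz":0,"wx":0,"wy":0,"wz":0,"grip":0},{"dx":-37,"dy":0,"dz":0,"wx":0,"wy":0,"wz":0,"grip":0},{"dx":-40,"dy":0,"dz":0,"wx":0,"wy":0,"wz":0,"grip":0}]'; python3 -m pendant '[{"dx":-3,"dy":0,"dz":0,"wx":0,"wy":0,"wz":0,"grip":0},{"dx":-6,"dy":0,"dz":0,"wx":0,"wy":0,"wz":0,"grip":0}]'
```

```text
time_s: 4.2
eef_pos: [0.4201, -0.1707, 0.0273]
ee_rot: [-0.0, 0.0, 1.0, 0.0]
force: [-0.5, -0.7, 0.2]
grip_width: 0.0001
grasp_force: 0.0
time_s: 4.45
eef_pos: [0.4232, -0.1703, 0.027]
ee_rot: [-0.003, -0.0, 1.0, 0.001]
force: [-8.1, -1.9, 6.0]
grip_width: 0.0
grasp_force: 4.0
```

```bash
python3 -m pendant '[{"dx":-3,"dy":0,"dz":0,"wx":0,"wy":0,"wz":0,"grip":0},{"dx":-6,"dy":0,"dz":0,"wx":0,"wy":0,"wz":0,"grip":0},{"dx":-9,"dy":0,"dz":0,"wx":0,"wy":0,"wz":0,"grip":0},{"dx":-12,"dy":0,"dz":0,"wx":0,"wy":0,"wz":0,"grip":0},{"dx":-15,"dy":0,"dz":0,"wx":0,"wy":0,"wz":0,"grip":0},{"dx":-18,"dy":0,"dz":0,"wx":0,"wy":0,"wz":0,"grip":0},{"dx":-21,"dy":0,"dz":0,"wx":0,"wy":0,"wz":0,"grip":0},{"dx":-24,"dy":0,"dz":0,"wx":0,"wy":0,"wz":0,"grip":0},{"dx":-27,"dy":0,"dz":0,"wx":0,"wy":0,"wz":0,"grip":0},{"dx":-30,"dy":0,"dz":0,"wx":0,"wy":0,"wz":0,"grip":0},{"dx":-32,"dy":0,"dz":0,"wx":0,"wy":0,"wz":0,"grip":0},{"dx":-32,"dy":0,"dz":0,"wx":0,"wy":0,"wz":0,"grip":0}]'
```

```text
time_s: 5.95
eef_pos: [0.454, -0.1703, 0.027]
ee_rot: [-0.004, -0.0, 1.0, 0.001]
force: [-8.4, -2.5, 6.0]
grip_width: -0.0002
grasp_force: 4.8
```

```bash
for i in 1; do python3 -m pendant '[{"dx":-2,"dy":0,"dz":0,"wx":0,"wy":0,"wz":0,"grip":0},{"dx":-4,"dy":0,"dz":0,"wx":0,"wy":0,"wz":0,"grip":0},{"dx":-6,"dy":0,"dz":0,"wx":0,"wy":0,"wz":0,"grip":0},{"dx":-8,"dy":0,"dz":0,"wx":0,"wy":0,"wz":0,"grip":0}]'; done
```

```text
time_s: 6.45
eef_pos: [0.4612, -0.1703, 0.0269]
ee_rot: [-0.005, -0.0, 1.0, 0.001]
force: [-11.5, -3.3, 9.1]
grip_width: -0.0001
grasp_force: 5.8
```

```bash
python3 -m pendant '[{"dx":-1,"dy":0,"dz":0,"wx":0,"wy":0,"wz":0,"grip":0},{"dx":-2,"dy":0,"dz":0,"wx":0,"wy":0,"wz":0,"grip":0},{"dx":-3,"dy":0,"dz":0,"wx":0,"wy":0,"wz":0,"grip":0}]';python3 -m pendant '[{"dx":-1,"dy":0,"dz":0,"wx":0,"wy":0,"wz":0,"grip":0},{"dx":-1,"dy":0,"dz":0,"wx":0,"wy":0,"wz":0,"grip":0}]'
```

```text
time_s: 6.82
eef_pos: [0.4643, -0.1702, 0.0269]
ee_rot: [-0.005, -0.0, 1.0, 0.001]
force: [-11.0, -3.7, 8.1]
grip_width: 0.0
grasp_force: 5.7
time_s: 7.08
eef_pos: [0.4654, -0.1703, 0.027]
ee_rot: [-0.005, -0.0, 1.0, 0.001]
force: [-10.8, -3.1, 7.8]
grip_width: -0.0003
grasp_force: 5.4
```

```bash
python3 -m pendant '[{"dx":-1,"dy":0,"dz":0,"wx":0,"wy":0,"wz":0,"grip":0},{"dx":-1,"dy":0,"dz":0,"wx":0,"wy":0,"wz":0,"grip":0}]';python3 -m pendant '[{"dx":-1,"dy":0,"dz":0,"wx":0,"wy":0,"wz":0,"grip":0},{"dx":-1,"dy":0,"dz":0,"wx":0,"wy":0,"wz":0,"grip":0}]'
```

```text
time_s: 7.32
eef_pos: [0.4664, -0.1703, 0.027]
ee_rot: [-0.005, -0.0, 1.0, 0.001]
force: [-11.1, -2.4, 7.9]
grip_width: -0.0002
grasp_force: 5.5
time_s: 7.58
eef_pos: [0.4664, -0.1702, 0.0269]
ee_rot: [-0.006, -0.0, 1.0, 0.001]
force: [-13.5, -3.5, 9.7]
grip_width: -0.0003
grasp_force: 6.7
```

```bash
python3 -m pendant '[{"dx":-1,"dy":0,"dz":0,"wx":0,"wy":0,"wz":0,"grip":0},{"dx":-1,"dy":0,"dz":0,"wx":0,"wy":0,"wz":0,"grip":0}]'
```

```text
time_s: 7.82
eef_pos: [0.4664, -0.1702, 0.0269]
ee_rot: [-0.007, -0.0, 1.0, 0.001]
force: [-14.7, -3.5, 11.1]
grip_width: 0.0002
grasp_force: 7.8
```

The TCP stays at 0.4664 while the force rises, so the slide is at the end stop. I'll back straight off, first at a moderate speed and then clear of the face.

```bash
python3 -m pendant '[{"dx":5,"dy":0,"dz":0,"wx":0,"wy":0,"wz":0,"grip":0},{"dx":12,"dy":0,"dz":0,"wx":0,"wy":0,"wz":0,"grip":0},{"dx":20,"dy":0,"dz":0,"wx":0,"wy":0,"wz":0,"grip":0},{"dx":32,"dy":0,"dz":0,"wx":0,"wy":0,"wz":0,"grip":0},{"dx":45,"dy":0,"dz":0,"wx":0,"wy":0,"wz":0,"grip":0},{"dx":58,"dy":0,"dz":0,"wx":0,"wy":0,"wz":0,"grip":0},{"dx":72,"dy":0,"dz":0,"wx":0,"wy":0,"wz":0,"grip":0},{"dx":85,"dy":0,"dz":0,"wx":0,"wy":0,"wz":0,"grip":0},{"dx":90,"dy":0,"dz":0,"wx":0,"wy":0,"wz":0,"grip":0},{"dx":90,"dy":0,"dz":0,"wx":0,"wy":0,"wz":0,"grip":0},{"dx":90,"dy":0,"dz":0,"wx":0,"wy":0,"wz":0,"grip":0}]'
python3 - <<'E'
from bench import vision
import cv2,numpy as np
p,d=vision.read_camera("top");c=vision.calibration("top");K,R,t=map(np.array,(c["camera_matrix"],c["R"],c["t"]))
v,u=np.mgrid[:384,:512]
P=(np.stack([(u-K[0,2])/K[0,0]*d,(v-K[1,2])/K[1,1]*d,d],-1)-t)@R
f0=np.load("top1.npz")["d"];P0=(np.stack([(u-K[0,2])/K[0,0]*f0,(v-K[1,2])/K[1,1]*f0,f0],-1)-t)@R
for Q in(P0,P):
  w=Q[135:190,210:250].reshape(-1,3);w=w[(w[:,2]>.078)&(w[:,2]<.088)&(abs(w[:,1]+.17)<.025)];print("vialtop",w.mean(0).round(4),len(w))
  w=Q[130:225,190:275].reshape(-1,3);w=w[(abs(w[:,2]-.049)<.006)&(abs(w[:,1]+.17)<.03)];print("front x",np.percentile(w[:,0],[0,1,5]).round(4))
b,_=vision.read_camera("scene")
cv2.imwrite("pics/end.png",np.hstack([cv2.resize(p[115:230,150:300],(400,300)),cv2.resize(b[130:280,160:360],(400,300),interpolation=cv2.INTER_CUBIC)]))
E
```

```text
time_s: 9.2
eef_pos: [0.3835, -0.1709, 0.0274]
ee_rot: [0.0, 0.0, 1.0, -0.0]
force: [-0.4, -1.1, -0.2]
grip_width: -0.0
grasp_force: 0.0
vialtop [ 0.5304 -0.1701  0.0828] 114
front x [0.4299 0.4312 0.4358]
vialtop [ 0.5597 -0.1701  0.0828] 112
front x [0.4598 0.4616 0.4689]
```

View pics/end.png

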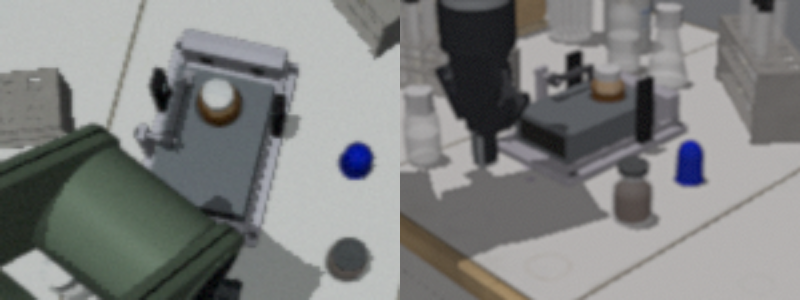

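The vial, at (218,100) in the left half, now stands between the black posts at (160,90) and (278,112). The slide and vial have moved about 30 mm, so the catch is holding. The arm is clear and the bystanders haven't moved.

```bash
python3 -c "
from bench import bot;print(bot.sign_off())"
```

```text
the job is handed in; nothing more can be done
None
```

I pushed the slide to its end stop with at most about 19 N measured at the wrist and let it spring back. The catch now holds it about 30 mm in with the vial between the posts, the arm is clear, and the job is handed in.

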